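# Shut the gear cover of the yarn winder and fit its crank

## Task

Get the yarn winder ready to crank: swing its blue gear cover shut so that the tab drops in behind the rim, then take the crank out of the wooden tool block and push its keyed shaft into the brass hub, turning it until the key slips into the keyway, and press it fully home with the flange flat on the collar. Finish while still gripping the crank and pressing it down firmly (some 5 to 15 N), so that I can do up the grub screw; do not let go, and leave everything else on the bench where it stands.

Things in the scene. Friction and masses are not known exactly. Their poses are not given: they have to be found in the camera images.
- winder: Yarn ball winder fixed to the bench. Origin on the drive wheel's vertical axis at bench level; z up; +x points to the tilted white cone (150 mm away, top at 205 mm height). White gear case 132 x 132 mm square around the origin, rim 65 mm high; beyond x = 66 mm a closed case 90 mm wide runs to x = 215 mm. The blue cover is hinged along the square's -y side.
- cover_hinge (a point): Middle of the cover's hinge line, fixed on the winder, 67 mm to the -y side of the wheel axis and 66.5 mm above the bench. The hinge line runs along the winder's x; the point's axes are the winder's.
- cover (a joint): Angle of the blue gear cover, rad: 0 = shut, lying flat with its tab down behind the far rim; 1.57 = upright; stop at 1.9. Friction hinge: stays where left, about 1 N at the free edge moves it. Plate 132 (along hinge) x 128 x 5 mm, top 3 mm above the hinge line when shut, with a 56 mm hole that passes over the brass collar; thumb lip to 137 mm from the hinge; tab 46 mm wide, 16 mm deep.
- cover_edge (a point): Outer (upper when shut) face of the cover, middle of the thumb lip at its free edge, 132 mm from the hinge line; moves with the cover.
- hub: Brass collar 48 mm across on the yellow drive wheel, flat top 78 mm above the bench (8 mm above the shut cover). Origin at the centre of the mouth in its top; z up; +x is the direction of the keyway, with a red line just outside it on the top. Bore 18 mm, keyway 8.5 mm wide reaching 14.5 mm from the axis, both over 34 mm deep. Turns about z only, against 0.2 N m drag, and stays.
- crank: Loose crank, 0.15 to 0.3 kg. Origin: centre of the underside of its steel flange (40 mm across, 5 mm thick); z up along the shaft axis; +x is the direction of both key and arm. Starts shaft down in the tool block, flange on the block top. Arm 14 mm wide, 14 to 22 mm above the origin; red knob 20 mm across at x = 75 mm, up to 63 mm. Fully home, its origin coincides with the hub's.
- crank_boss (a point): Centre of the crank's dark boss, the part to grip, on the shaft axis 21.5 mm above the crank's origin (axes as the crank's). Boss 26 mm in x, 24 mm in y, from 5 to 38 mm above the origin; its flats face +y and -y.
- crank_tip (a point): Lower end of the crank's shaft, on its axis 34 mm below the crank's origin. Shaft 16 mm across, chamfered end; the lowest 12 mm is plain round; above that, over 22 mm up to the flange, a key 6 mm wide stands out on the +x side to 13 mm from the axis.
- block: Fixed light-wood tool block, 45 mm high, 72 mm in y, from x = -39 to +131 mm; origin at bench level under the centre of the 30 mm hole in which the crank stands loosely.
- punch_a: Green-handled punch, 19 mm thick, 96 mm high, standing in the tool block about 84 mm in +x from the crank hole; origin at its foot.
- punch_b: Orange-handled punch, 19 mm thick, 96 mm high, standing in the tool block about 108 mm in +x from the crank hole; origin at its foot.
- wax_jar: Green glass jar with white wax, 86 mm across, 80 mm high; origin at the centre of its underside.
- matchbox: Red matchbox lying flat, 36 x 56 x 16 mm; origin at the centre of its underside.
- water_bottle: Blue water bottle, 70 mm across, 215 mm high; origin at the centre of its underside.
- bead_dish: White dish of beads, 88 mm across, 22 mm high; origin at the centre of its underside.
- phone: Black phone lying flat, 150 x 72 x 9 mm; origin at the centre of its underside.
Not all that is in view belongs to the job. Several things have the shape of the crank; the one meant has the colours described above.

How it is judged:
By the outcome, as a careful person would: the job done as asked, in the order asked, and still so for the second after the job is handed in, while the arm keeps its last pose, push and grip.
It also fails if it takes over 58 s, if anything falls off the work surface, if the arm or the gripper's body presses on something with over 40 N, if the wrist force passes 120 N, or if a joint passes its speed limit or range.

## Robot

A 6-joint arm with a two-finger parallel gripper is mounted at the origin on the work surface. World frame = base frame: x ahead of the robot, y to its left, z up, the work surface at z = 0. Lengths are in mm, angles in rad, forces in N, time in s.
With the tool pointing down it reaches from about 300 to 750 mm from the base axis. Payload 8.5 kg.
Tool frame: the origin (TCP) lies between the finger pads; the fingertips stand 17 mm ahead of it and the grasp point (between the pads) lies 2 mm behind it; x points along the fingers, y is the direction in which the jaws open and shut, and the axes are right-handed (so a half turn about x gives the same grasp; the last joint's range is limited). The gripper opens to 85 mm and grips with 20 to 120 N. Pads are 22 mm wide; open, the fingers measure 114 mm over their backs; the gripper's body (76 mm by 85 mm) begins 54 mm behind the grasp point. The pads swing forward as they close: fully open they stand 13 mm farther back than shut.
Start: joints at [0.933, 0.381, 1.297, -0, 1.464, -0.215], TCP at [225.663, 501.554, 248.322] pointing down, gripper open.
Joint ranges: [-3.11, 3.11], [-0.89, 2.33], [0.22, 2.48], [-1.42, 4.56], [0.17, 2.85], [-2.88, 2.88]. Speed limits (rad/s): [2.39, 2.39, 3.14, 3.14, 3.14, 3.14].

## Interface

Orientations are given as a unit quaternion [w, x, y, z].
In Python, from cell import arm, snapshot, camera_model gives the robot as it stands. The module is installed in compiled form; this text tells all that it offers.
- The arm moves only by the shell command python3 -m creep 'ROWS' [FORCE]. ROWS is JSON, a list that holds one entry, the list of rows, each a list of 5 numbers: the opening in per cent of the stroke, from 0 (shut) to 100 (fully open), then the shift along the tool's x, y, z in units of 30 mm (1.0 is 30 mm), then the turn about the tool's x in units of 8 degrees (1.0 is 8 degrees). A call has exactly 5 rows; each row is the pose to reach, as a shift and turn from the pose commanded when the call began, along the tool's axes at that moment; what a row does not reach only later rows make up. A row lasts 1/8 s, in which the tool goes at most 62.5 mm and 10.7 degrees, less where a joint would pass 70% of its speed; a pose out of reach is approached as far as the arm can. A call with a gripper value outside its range is refused whole. The fingers move at their own pace and stop on an object; FORCE is the grip in N (left out, the last holds). Time passes only in rows, so rows that repeat a pose let the fingers close, or fill a call up. It gives the time, the measured TCP pose, the force and the opening at its end, in the units of the state.
- arm.state(): the state, without advancing time (a new reading comes with each control period).
- snapshot(name): name is "side" or "top" or "wrist"; returns the picture (400x640x3 uint8, red, green, blue); there is no depth.
- camera_model(name): a dict with "fovy" (degrees; the focal length in pixels is half the picture's height over the tangent of half this angle, whatever the lens; pixels are square), "cx", "cy" (the principal point, pixels), "D" ([k1, k2, p1, p2, k3] as OpenCV has them; the pictures are not rectified), "R" (3x3) and "t" (3): a world point X has camera coordinates R X + t. Camera axes: x right, y down, z forward; pixel columns grow to the right and rows downward; lengths in mm; the calibration is good to about 2 mm. A picture is of the moment at which its call begins: read the wrist's pose just before it. camera_model takes no time and is no camera call; for the wrist camera it gives the pose at the moment of the call.
- arm.job_done(): hands the job in, once; it reports no verdict.
The state is a dict: "clock": time; "q": joint angles; "joint_vel": joint speeds; "joint_torque": joint torques, N m; "ee_pos": TCP position; "tool_rot": TCP orientation; "ft_force": force on the tool from outside, world axes, zero at the start; "ft_torque": the same for the moment, N m; "gripper_width": finger opening in mm.
Only numpy, scipy, OpenCV 4.12 (cv2) and the standard library are available. Lean on these libraries where they do the work, as an engineer would, in place of code of your own. Each camera call takes 0.05 s, during which the arm holds its last target. There are 200 camera calls.

## Working session

There is one attempt and no reset: what is moved stays moved. The work goes in short steps, Python scripts to look and compute and a shell command to move; the robot and the scene stay as the last step left them, time stands still between calls to the robot, and variables do not carry over. Pictures are saved under pics/ and viewed, about 8 in all and at most 12, crops included, and the job is handed in when it is done.

```bash
mkdir -p pics; cat > h.py <<'E'
import numpy as np, cv2
from cell import arm, snapshot, camera_model
from scipy.spatial.transform import Rotation as Ro
def K(m):
    f=200/np.tan(np.radians(m["fovy"])/2); return np.array([[f,0,m["cx"]],[0,f,m["cy"]],[0,0,1.]])
def ray(m,p):
    u=cv2.undistortPoints(np.array([[p]],float),K(m),np.array(m["D"],float))[0,0]
    R=np.array(m["R"]);t=np.array(m["t"]); return -R.T@t, R.T@np.array([u[0],u[1],1.])
def onz(m,p,z):
    o,d=ray(m,p); return o+d*(z-o[2])/d[2]
def proj(m,X):
    return cv2.projectPoints(np.array(X,float).reshape(-1,1,3),cv2.Rodrigues(np.array(m["R"],float))[0],np.array(m["t"],float),K(m),np.array(m["D"],float))[0][:,0]
def tri(m1,p1,m2,p2):
    o1,d1=ray(m1,p1);o2,d2=ray(m2,p2)
    s=np.linalg.lstsq(np.c_[d1,-d2],o2-o1,rcond=None)[0]
    a,b=o1+s[0]*d1,o2+s[1]*d2; return (a+b)/2,np.linalg.norm(a-b)
def save(n,im): cv2.imwrite(f"pics/{n}.png",im[:,:,::-1])
def R():
    w,x,y,z=arm.state()["tool_rot"]; return Ro.from_quat([x,y,z,w]).as_matrix()
E
python3 - <<'E'
from h import *
for n in("top","side","wrist"):
    save(n+"0",snapshot(n)); m=camera_model(n); print(n,-np.array(m["R"]).T@np.array(m["t"]),np.round(np.array(m["R"])[2],2))
a=cv2.imread("pics/top0.png");b=cv2.imread("pics/side0.png")
print(R().round(3),arm.state())
E
```

```text
top [ 330.99355286   16.0843914  1502.1020413 ] [ 0.09  0.01 -1.  ]
side [ 130.91944193 -921.60473782  797.32261194] [ 0.25  0.76 -0.6 ]
wrist [148.37010877 535.47667784 372.47818347] [ 0.3  -0.14 -0.95]
[[-0.001  0.41   0.912]
 [-0.001  0.912 -0.41 ]
 [-1.    -0.001 -0.   ]] {'clock': 0.15, 'q': array([ 9.32715879e-01,  3.81063324e-01,  1.29801260e+00,  6.42512338e-07,
        1.46359287e+00, -2.15292735e-01]), 'joint_vel': array([-0.00118965, -0.00087482, -0.00105654,  0.00128521, -0.00066271,
        0.00027482]), 'joint_torque': array([ 1.73862543e-03, -4.48623919e+01, -2.31340832e+01, -2.33747105e-04,
        3.82607512e-03, -2.97110978e-05]), 'ee_pos': array([225.54960758, 501.41595999, 247.86671585]), 'tool_rot': array([ 0.69120839,  0.14802095,  0.69152372, -0.14871349]), 'ft_force': array([0.09117378, 0.3155978 , 0.28355996]), 'ft_torque': array([ 0.02963737,  0.00532039, -0.00774054]), 'gripper_width': 84.87321039168711}
```

View pics/top0.png

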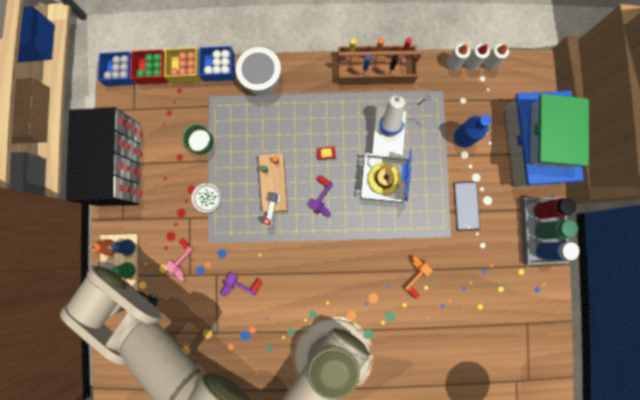

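View pics/side0.png

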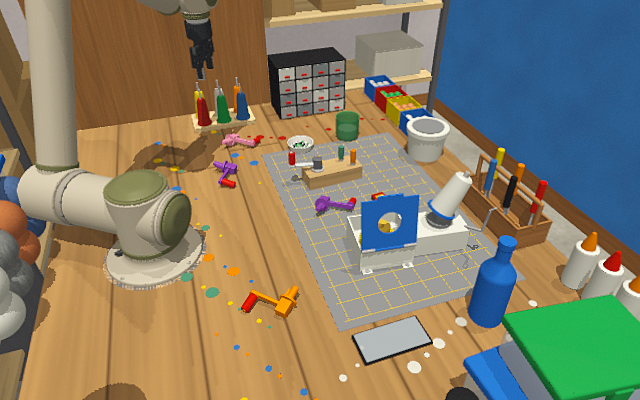

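The top view shows the cover open on the right of the winder, with the winder at about (385,177). The crank candidates in the top view are:
- white arm with dark boss in the tool block (270,205)
- purple (320,197)
- purple (240,285)
- pink (178,260)
- orange (418,275)

Only the one in the block has the steel flange, dark boss and red knob. I'll confirm that with an enlarged crop.

```bash
python3 - <<'E'
import cv2,numpy as np
a=cv2.imread("pics/top0.png");b=cv2.imread("pics/side0.png")
r=lambda im,x0,y0,w,h:cv2.resize(im[y0:y0+h,x0:x0+w],(400,300),interpolation=cv2.INTER_CUBIC)
cv2.imwrite("pics/c1.png",np.vstack([np.hstack([r(a,230,145,100,75),r(a,345,140,80,60)]),np.hstack([r(b,275,130,100,75),r(b,330,170,160,120)])]))
E
```

```text
(no output)
```

View pics/c1.png

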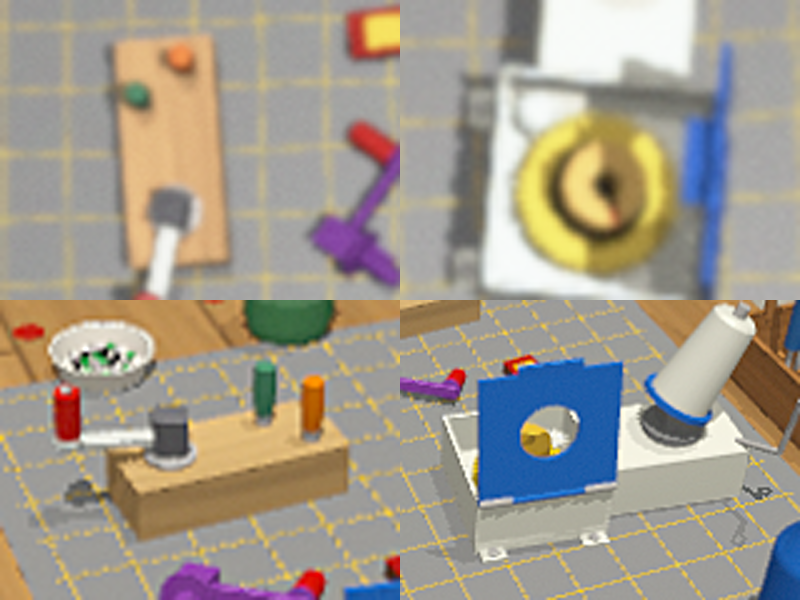

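Confirmed: the crank stands in the block, with a dark boss, white arm, steel flange and red knob. The purple, pink and orange ones are all look-alikes. The cover is upright, and the hub's red line points roughly toward the bottom of the image. Next I'll compute rough positions.

```bash
python3 - <<'E'
from h import *
m=camera_model("top"); s=camera_model("side")
print("boss top",onz(m,(272.5,197),83),"knob",onz(m,(267,222),100))
print("hub",onz(m,(385.6,177),78),"mark",onz(m,(387,183),78))
print("punch", onz(m,(264,169),96),onz(m,(275,159.5),96))
# block corners top (crop/4+ (230,145))
for p in((115,38),(212,35),(228,262),(130,268)): print("blk",onz(m,(230+p[0]/4,145+p[1]/4),45).round(1))
# cover free-edge corners in side crop (/2.5)
for p in((478,378),(622,362),(620,480),(482,500)):
  q=((p[0]-400)/2.5+330,(p[1]-300)/2.5+170); print("cov side",[onz(s,q,z).round(1) for z in(195,66)])
for p in((727,45),(712,290),(497,65),(485,290)):
  q=((p[0]-400)/5+345,p[1]/5+140); print("wind top",[onz(m,q,z).round(1) for z in (195,65)])
E
```

```text
boss top [475.98406814 161.56098449  83.        ] knob [403.08563762 176.64508224 100.        ]
hub [ 526.84530014 -168.35696587   78.        ] mark [ 509.13866616 -171.7741848    78.        ]
punch [556.51166861 183.69383522  96.        ] [583.42737928 151.45502159  96.        ]
blk [609.2 205.1  45. ]
blk [609.4 132.1  45. ]
blk [438.6 123.   45. ]
blk [435.9 195.9  45. ]
cov side [array([ 460.5, -204.8,  195. ]), array([531.1, -51.3,  66. ])]
cov side [array([ 588.5, -224.7,  195. ]), array([686.5, -75.4,  66. ])]
cov side [array([ 513.8, -360. ,  195. ]), array([ 595.8, -239.7,   66. ])]
cov side [array([ 404.7, -346.2,  195. ]), array([ 463.3, -223. ,   66. ])]
wind top [array([ 585.3, -223.3,  195. ]), array([ 610.6, -247.1,   65. ])]
wind top [array([ 452.9, -209.4,  195. ]), array([ 465.1, -231.9,   65. ])]
wind top [array([577.2, -98.7, 195. ]), array([ 601.7, -110.1,   65. ])]
wind top [array([455.9, -88.2, 195. ]), array([468.4, -98.5,  65. ])]
```

```bash
python3 -m creep '[[[100,0,-0.8,1.3,0],[100,0,-1.8,2.9,0],[100,0,-2.7,4.5,0],[100,0,-3.5,5.8,0],[100,0,-3.5,5.8,0]]]' 40
python3 -m creep '[[[100,0,-0.8,1.3,-0.5],[100,0,-1.8,2.9,-1.5],[100,0,-2.7,4.5,-1.5],[100,0,-3.5,5.8,-1.5],[100,0,-3.5,5.8,-1.5]]]'
python3 - <<'E'
from h import *
save("w1",snapshot("wrist")); print(arm.state()["ee_pos"],R().round(3))
E
```

```text
clock: 0.78
ee_pos: [342.6, 332.5, 248.2]
tool_rot: [0.691, 0.15, 0.691, -0.15]
ft_force: [0.1, 0.6, 0.7]
gripper_width: 85.4
clock: 1.4
ee_pos: [458.0, 165.9, 247.9]
tool_rot: [0.703, 0.076, 0.703, -0.076]
ft_force: [-0.8, 0.1, 0.2]
gripper_width: 85.5
[457.06096278 167.1497337  247.97232573] [[-0.001  0.213  0.977]
 [ 0.     0.977 -0.213]
 [-1.     0.    -0.001]]
```

View pics/w1.png

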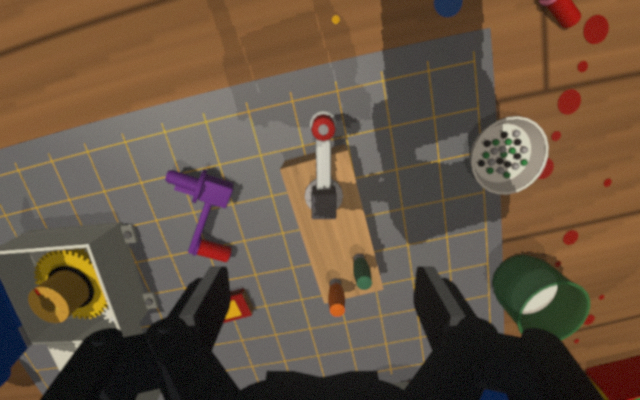

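The wrist view shows the crank in the block: boss near (324,203), knob (322,127), punches at (337,300) and (362,272). The hub is at the left, around (62,290). I'll measure the crank and then go over the hub.

```bash
cat >> h.py <<'E'
def blob(mask,box=None):
    k=np.zeros(mask.shape,np.uint8); x0,y0,x1,y1=box or (0,0,640,400); k[y0:y1,x0:x1]=mask[y0:y1,x0:x1]
    n,l,st,c=cv2.connectedComponentsWithStats(k); i=1+np.argmax(st[1:,4]); return c[i],st[i],(l==i)
E
python3 - <<'E'
from h import *
m=camera_model("wrist"); im=cv2.imread("pics/w1.png"); h=cv2.cvtColor(im,cv2.COLOR_BGR2HSV)
dark=(h[:,:,2]<85)&(h[:,:,1]<70); red=((h[:,:,0]<8)|(h[:,:,0]>172))&(h[:,:,1]>130)
c,s,l=blob(dark,(300,170,350,225)); print("boss",c,s)
r=cv2.minAreaRect(np.argwhere(l)[:,::-1].astype(np.float32)); print(r,[onz(m,c,z).round(1) for z in(83,76)])
k,s,_=blob(red,(300,100,350,150)); print("knob",k,s,[onz(m,k,z).round(1) for z in (108,98)])
# arm direction (parallel to ground) : white arm end near knob & boss
c2=lambda p,z:onz(m,p,z)[:2]
a=c2(k,106)-c2(c,80); print(np.degrees(np.arctan2(a[1],a[0])),np.linalg.norm(a))
E
python3 -m creep '[[[0,0,-2,0.5,0],[0,0,-4,1,0],[0,0,-6,1.5,0],[0,0,-8,2,0],[0,0,-9.8,4,0]]]'
python3 -m creep '[[[0,0,-0.6,0.5,0],[0,0,-1,0.5,0],[0,0,-1,0.5,0],[0,0,-1,0.5,0],[0,0,-1,0.5,0]]]'
python3 - <<'E'
from h import *
save("w2",snapshot("wrist")); print(arm.state()["ee_pos"],R().round(3)); m=camera_model("wrist"); np.savez("w2.npz",**{k:np.array(v) for k,v in m.items()})
E
```

```text
boss [324.69387755 201.65014577] [312 180  25  38 686]
((324.0, 198.5), (37.0, 24.0), 90.0) [array([472.1, 165.8,  83. ]), array([474.4, 165.3,  76. ])]
knob [323.04532578 127.37393768] [312 116  23  24 353] [array([402.4, 179.3, 108. ]), array([403.5, 179.1,  98. ])]
169.06342609899212 71.78697445561794
clock: 2.08
ee_pos: [500.7, -130.9, 249.0]
tool_rot: [0.703, 0.075, 0.703, -0.075]
ft_force: [0.5, -0.2, 0.7]
gripper_width: -0.1
clock: 2.7
ee_pos: [509.4, -162.2, 248.7]
tool_rot: [0.703, 0.075, 0.703, -0.075]
ft_force: [0.7, -0.1, -0.9]
gripper_width: -0.1
[ 509.43503145 -162.41952066  248.55933342] [[ 0.     0.211  0.978]
 [-0.     0.978 -0.211]
 [-1.    -0.     0.   ]]
```

View pics/w2.png

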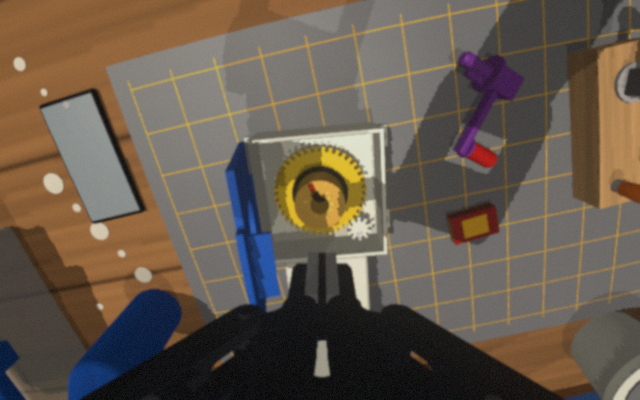

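```bash
python3 - <<'E'
import cv2
a=cv2.imread("pics/w2.png")[120:265,230:400]; cv2.imwrite("pics/c2.png",cv2.resize(a,None,fx=4,fy=4,interpolation=cv2.INTER_CUBIC))
E
```

```text
(no output)
```

View pics/c2.png

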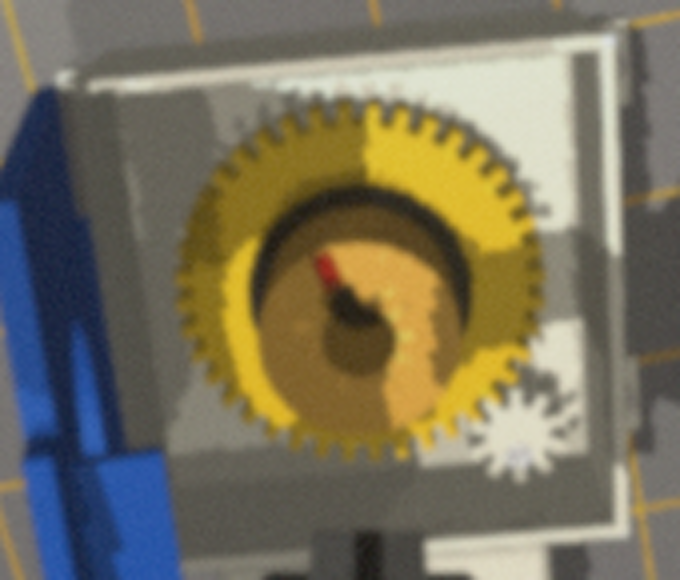

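The crop shows the collar top centred at about crop (361,338), which is px (320,204). The red line is at crop (328,270), px (311.7,187.2), and the cover is upright on the left.

```bash
python3 - <<'E'
from h import *
m=dict(np.load("w2.npz"))
P=lambda x,y,z:onz(m,(230+x/4-.4,120+y/4-.4),z)
H=P(361,338,78);M=P(328,270,78);K1=P(343,302,78)
print(H,M,K1,[np.degrees(np.arctan2(*(X-H)[1::-1])) for X in(M,K1)],np.linalg.norm(M-H))
a,b,c=P(617,40,65),P(622,530,65),P(68,80,65); print(a,b,c,(b+c)/2); d=b-a; e=c-a
print(np.degrees(np.arctan2(d[1],d[0])),np.linalg.norm(d),np.degrees(np.arctan2(e[1],e[0]))+90,np.linalg.norm(e))
y=np.radians(-6); 
print(proj(m,[H+[24*np.cos(t),24*np.sin(t),0] for t in np.arange(0,6.28,1.57)])*4-[920,480])
# cover angle: lip points in side view
E
```

```text
[ 528.00690573 -169.20925848   78.        ] [ 509.84803385 -173.17863819   78.        ] [ 518.28777748 -171.45030616   78.        ] [np.float64(-167.669565629118), np.float64(-167.01561550914553)] 18.587646523000952
[473.32313105 -96.58120211  65.        ] [ 599.39524142 -114.44759937   65.        ] [ 455.28976997 -223.81915549   65.        ] [ 527.34250569 -169.13337743   65.        ]
-8.066000226390091 127.33179165573945 -8.06677078312049 128.50952840785953
[[380.26987487 426.81914034]
 [458.13865009 316.40732379]
 [337.64648095 241.40029822]
 [261.69242867 356.02544975]]
```

```bash
python3 -m creep '[[[0,0,-1.5,0.5,-0.5],[0,0,-3,0.5,-0.5],[0,0,-3.6,0.5,-0.5],[0,0.7,-3.6,0.5,-0.5],[0,1.4,-3.6,0.5,-0.5]]]'
cat >> h.py <<'E'
a_=np.radians(-8); WX=np.array([np.cos(a_),np.sin(a_),0]);WY=np.array([-np.sin(a_),np.cos(a_),0]);HUB=np.array([528,-169,78.])
HIN=HUB-67*WY; HIN[2]=66.5
def wrel(p): d=np.array(p)-HIN; return np.array([d@WX,d@WY,p[2]])
E
python3 - <<'E'
from h import *
s=arm.state();print(wrel(s["ee_pos"]),R().round(3),s["ft_force"])
E
```

```text
clock: 3.38
ee_pos: [501.4, -271.4, 206.0]
tool_rot: [0.705, 0.051, 0.705, -0.051]
ft_force: [-0.4, -0.3, 0.1]
gripper_width: 0.1
[-12.13948387 -38.08505802 205.97896782] [[ 0.     0.143  0.99 ]
 [ 0.     0.99  -0.143]
 [-1.     0.     0.   ]] [-0.35663387 -0.28931946  0.0764406 ]
```

```bash
python3 -m creep '[[[0,0,0.5,0.4,0],[0,0,1,0.4,0],[0,0,1.4,0.4,0],[0,0.1,1.8,0.4,0],[0,0.2,2.2,0.4,0]]]'
python3 -m creep '[[[0,0.12,0.35,0,0],[0,0.33,0.75,0,0],[0,0.58,1.1,0,0],[0,0.83,1.43,0,0],[0,1.15,1.7,0,0]]]'
python3 - <<'E'
from h import *
save("s1",snapshot("side")); s=arm.state();print(wrel(s["ee_pos"]),s["ft_force"])
a=cv2.imread("pics/s1.png")[130:290,300:500]; cv2.imwrite("pics/c3.png",cv2.resize(a,None,fx=3,fy=3,interpolation=cv2.INTER_CUBIC))
E
```

```text
clock: 4.0
ee_pos: [522.7, -207.5, 200.4]
tool_rot: [0.705, 0.051, 0.705, -0.051]
ft_force: [-0.2, -0.3, -0.6]
gripper_width: -0.2
clock: 4.62
ee_pos: [530.1, -157.2, 165.2]
tool_rot: [0.705, 0.051, 0.705, -0.051]
ft_force: [1.1, 0.4, -0.0]
gripper_width: 0.1
[ -0.16647376  79.84443611 163.95999741] [ 0.36702242  0.75362791 -1.79977405]
```

View pics/c3.png

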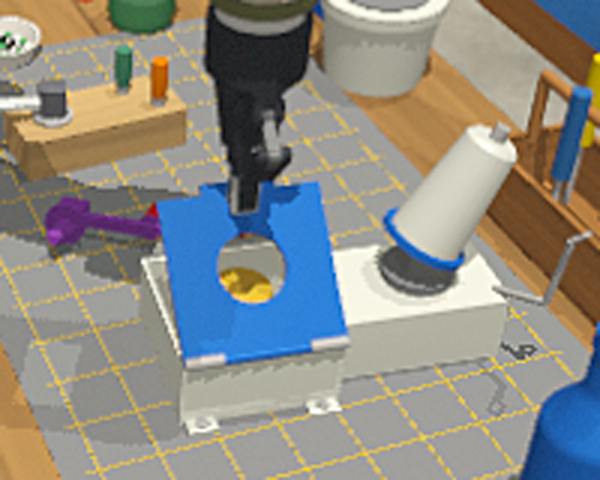

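The cover is following the finger and is now about half shut.

```bash
python3 -m creep '[[[0,0.3,0.3,0,0],[0,0.65,0.52,0,0],[0,1.0,0.7,0,0],[0,1.4,0.85,0,0],[0,1.8,0.97,0,0]]]'
python3 -m creep '[[[0,0.2,0.08,0,0],[0,0.4,0.1,0,0],[0,0.55,0.12,0,0],[0,0.7,0.12,0,0],[0,0.75,0.12,0,0]]]'
python3 - <<'E'
from h import *
s=arm.state();print(wrel(s["ee_pos"]),s["ft_force"])
E
```

```text
clock: 5.3
ee_pos: [534.1, -128.8, 110.9]
tool_rot: [0.705, 0.051, 0.705, -0.051]
ft_force: [0.3, -0.8, 0.3]
gripper_width: -0.1
clock: 5.92
ee_pos: [534.6, -125.5, 89.1]
tool_rot: [0.705, 0.051, 0.705, -0.051]
ft_force: [-0.2, -0.2, 0.7]
gripper_width: 0.2
[  0.49234169 110.96478386  89.14070601] [-0.22403052 -0.152684    0.72473193]
```

```bash
python3 -m creep '[[[0,0.03,0,0,0],[0,0.06,0,0,0],[0,0.09,0,0,0],[0,0.1,0,0,0],[0,0.1,0,0,0]]]'
python3 -m creep '[[[0,0.02,0,0,0],[0,0.04,0,0,0],[0,0.05,0,0,0],[0,0.05,0,0,0],[0,0.05,0,0,0]]]'
```

```text
clock: 6.55
ee_pos: [534.6, -125.5, 86.5]
tool_rot: [0.705, 0.051, 0.705, -0.051]
ft_force: [-0.9, 0.6, 3.3]
gripper_width: 0.1
clock: 7.18
ee_pos: [534.8, -125.5, 86.2]
tool_rot: [0.706, 0.05, 0.705, -0.051]
ft_force: [-4.6, 1.8, 14.5]
gripper_width: 0.4
```

```bash
python3 -m creep '[[[0,-1,0,0,0],[0,-2.5,-0.5,0,0],[0,-3.1,-1.4,0,0],[0,-3.1,-1.5,-0.3,0],[0,-3.1,-1.5,-0.3,0]]]'
python3 -m creep '[[[0,0,0,0,0],[0,0,0,0,0],[0,0,0,0,0],[0,0,0,0,0],[0,0,0,0,0]]]'
python3 - <<'E'
from h import *
m=camera_model("wrist"); s=arm.state(); save("w3",snapshot("wrist")); np.savez("w3.npz",**{k:np.array(v) for k,v in m.items()}); print(s["ee_pos"],s["ft_force"],R().round(3),proj(m,[HUB]))
a=cv2.imread("pics/w3.png")[110:300,200:440]; cv2.imwrite("pics/c4.png",cv2.resize(a,None,fx=3,fy=3,interpolation=cv2.INTER_CUBIC))
E
```

```text
clock: 7.8
ee_pos: [518.3, -168.1, 176.8]
tool_rot: [0.705, 0.051, 0.706, -0.05]
ft_force: [-0.3, 0.6, -0.1]
gripper_width: 0.1
clock: 8.43
ee_pos: [519.3, -168.7, 177.8]
tool_rot: [0.705, 0.051, 0.705, -0.051]
ft_force: [0.1, -0.1, -0.3]
gripper_width: 0.1
[ 519.30622161 -168.70497129  177.79487522] [ 0.05509455 -0.12784801 -0.30083246] [[ 0.     0.143  0.99 ]
 [-0.     0.99  -0.143]
 [-1.    -0.     0.   ]] [[324.1056994  222.12389801]]
```

View pics/c4.png

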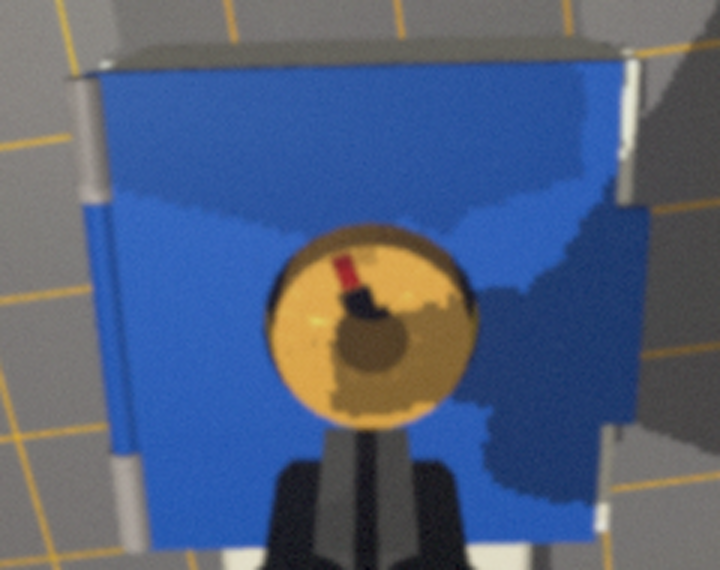

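The cover is flat and shut, with its lip over the far rim. The hub centre is at crop (372,339), px (323.7,222.7); the earlier fit predicted (324.1,222.1). Now I'll get the key angle and move to the crank for a closer look.

```bash
python3 - <<'E'
from h import *
m=dict(np.load("w3.npz")); im=cv2.imread("pics/w3.png"); h=cv2.cvtColor(im,cv2.COLOR_BGR2HSV)
P=lambda x,y:onz(m,(200+x/3-.33,110+y/3-.33),78)
H=P(372,339)
for p in((345,270),(358,303)):
  d=P(*p)-H; print(H,np.degrees(np.arctan2(d[1],d[0])),np.linalg.norm(d))
red=((h[:,:,0]<8)|(h[:,:,0]>172))&(h[:,:,1]>130)
k,s,_=blob(red,(290,180,340,215)); d=onz(m,k,78)-H; print(k,s,np.degrees(np.arctan2(d[1],d[0])))
br=(h[:,:,0]>8)&(h[:,:,0]<28)&(h[:,:,1]>80)
c,s,l=blob(br,(280,180,370,260)); p=np.argwhere(l)[:,::-1]; print(s)
X=np.array([onz(m,q,78)[:2] for q in p.astype(float)]); print("x max",X[:,0].max(),"y",X[:,1].min(),X[:,1].max())
# move needed to view crank: TCP at about (466,165,150) crank-view
t=np.array([462,166,180.])-arm.state()["ee_pos"]; print((R().T@t/30).round(2))
E
```

```text
[ 528.38696909 -169.38090166   78.        ] -168.2348741426786 19.126939375914954
[ 528.38696909 -169.38090166   78.        ] -168.34995920495209 10.090101565663709
[315.21311475 200.68852459] [311 195   9  12  61] -168.54340056782664
[ 289  186   70   69 3420]
x max 553.972040248583 y -194.54994785232887 -143.46625512802913
[-0.07 10.77 -3.49]
```

```bash
python3 -m creep '[[[100,0,1.5,-0.4,0],[100,0,3.4,-1,0],[100,0,5.3,-1.6,0],[100,0,7.2,-2.2,0],[100,0,9,-2.9,0]]]'
python3 -m creep '[[[100,0,1.2,-0.4,0.2],[100,0,1.77,-0.6,0.4],[100,0,1.77,-0.6,0.4],[100,0,1.77,-0.6,0.4],[100,0,1.77,-0.6,0.4]]]'
python3 - <<'E'
from h import *
m=camera_model("wrist"); s=arm.state(); save("w4",snapshot("wrist")); np.savez("w4.npz",**{k:np.array(v) for k,v in m.items()}); print(s["ee_pos"],s["ft_force"],R().round(3))
q=proj(m,[[475,163,83]])[0]; print(q); x,y=int(q[0])-100,max(0,int(q[1])-130); print(x,y)
a=cv2.imread("pics/w4.png")[y:y+190,x:x+200]; cv2.imwrite("pics/c5.png",cv2.resize(a,None,fx=3,fy=3,interpolation=cv2.INTER_CUBIC))
E
```

```text
clock: 9.1
ee_pos: [471.4, 112.7, 178.0]
tool_rot: [0.706, 0.051, 0.705, -0.051]
ft_force: [0.5, 1.1, 0.0]
gripper_width: 85.3
clock: 9.72
ee_pos: [461.9, 165.2, 177.8]
tool_rot: [0.704, 0.071, 0.704, -0.071]
ft_force: [-0.3, 0.1, 0.4]
gripper_width: 85.4
[461.86285532 165.20808169 177.80872035] [-0.34519596  0.06418216  0.38789401] [[ 0.     0.199  0.98 ]
 [-0.     0.98  -0.199]
 [-1.    -0.     0.   ]]
[323.48707108 230.57493351]
223 100
```

View pics/c5.png

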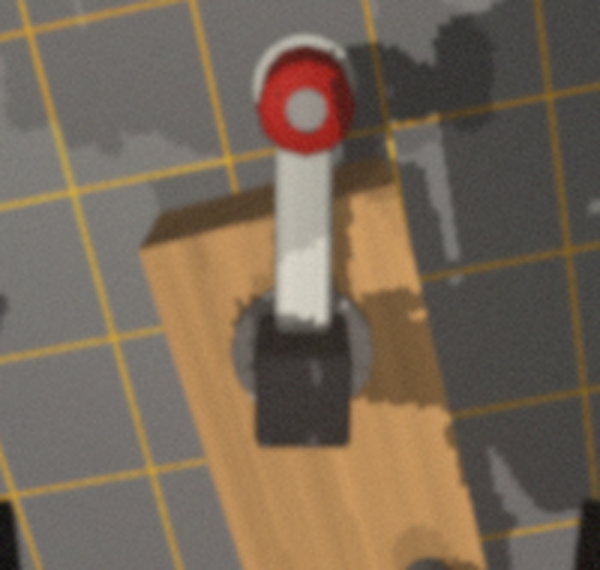

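The crop shows the boss top face spanning x 257–349 and y 353–445, centred on (303,399), and the knob cap at (306,110).

```bash
python3 - <<'E'
from h import *
m=dict(np.load("w4.npz"))
P=lambda x,y,z:onz(m,(223+x/3-.33,100+y/3-.33),z)
B=P(303,399,83);k=P(306,110,108); d=(k-B)[:2]; print(B,k,np.degrees(np.arctan2(d[1],d[0])),np.linalg.norm(d))
for e in((257,445),(349,445),(257,353),(349,353)): print((P(*e,83)-B).round(1))
e=P(349,445,83)-P(257,445,83); print("face dir",np.degrees(np.arctan2(e[1],e[0])))
e=P(304,300,67)-P(303.5,160,67); print("arm dir",np.degrees(np.arctan2(-e[1],-e[0])))
t=np.array([B[0],B[1],70])-arm.state()["ee_pos"]; print((R().T@t/30).round(3), np.degrees(np.arctan2(R()[1,1],R()[0,1])))
E
```

```text
[476.66888981 162.8006996   83.        ] [404.93737439 177.71613462 108.        ] 168.253630386744 73.26582086113315
[ 10.  -13.7   0. ]
[14.5  8.7  0. ]
[-14.   -8.4   0. ]
[-9.6 13.2  0. ]
face dir 78.54079360351479
arm dir 168.83472019970955
[3.594 0.017 0.501] 78.51615488991862
```

```bash
python3 -m creep '[[[70,0.5,0.02,0.5,0],[70,1.5,0.02,0.5,0],[70,2.5,0.02,0.5,0],[70,3.3,0.02,0.5,0],[70,3.57,0.02,0.5,0]]]' 80
python3 -m creep '[[[70,0,0,0,0],[40,0,0,0,0],[15,0,0,0,0],[15,0,0,0,0],[10,0,0,0,0]]]'
python3 -m creep '[[[10,0,0,0,0],[10,0,0,0,0],[10,0,0,0,0],[10,0,0,0,0],[10,0,0,0,0]]]'
```

```text
clock: 10.4
ee_pos: [476.1, 163.2, 69.7]
tool_rot: [0.703, 0.07, 0.704, -0.071]
ft_force: [-0.1, -0.0, 0.5]
gripper_width: 59.6
clock: 11.02
ee_pos: [476.8, 163.7, 71.7]
tool_rot: [0.704, 0.07, 0.703, -0.07]
ft_force: [-1.6, -0.2, 7.2]
gripper_width: 22.8
clock: 11.65
ee_pos: [476.8, 163.7, 71.7]
tool_rot: [0.704, 0.07, 0.703, -0.07]
ft_force: [-1.0, -0.8, 6.5]
gripper_width: 22.8
```

```bash
python3 -m creep '[[[10,-0.3,0,0,0],[10,-1,0,0,0],[10,-2,0,0,0],[10,-3,0,0,0],[10,-3.5,0,0,0]]]'
python3 -m creep '[[[10,0,0,0,-1],[10,0,0,0,-2],[10,0,0,0,-2.9],[10,0,0,0,-2.9],[10,0,0,0,-2.9]]]'
python3 - <<'E'
from h import *
s=arm.state(); save("w5",snapshot("wrist")); m=camera_model("wrist");np.savez("w5.npz",**{k:np.array(v) for k,v in m.items()}); print(s["ee_pos"],s["ft_force"],s["gripper_width"])
print(np.degrees(np.arctan2(R()[1,1],R()[0,1])))
t=np.array([528.4,-169.2,0])-s["ee_pos"]; print((R().T@t/30).round(3)); 
E
```

```text
clock: 12.28
ee_pos: [476.6, 163.8, 177.7]
tool_rot: [0.704, 0.07, 0.703, -0.07]
ft_force: [0.2, -0.1, -2.1]
gripper_width: 23.0
clock: 12.9
ee_pos: [476.3, 163.7, 175.9]
tool_rot: [0.703, -0.072, 0.703, 0.072]
ft_force: [0.2, 1.3, -2.9]
gripper_width: 22.9
[476.31437035 163.69481156 175.89415255] [ 0.18152343  1.31857506 -2.86661197] 22.901617254111738
101.66643460919279
[  5.863 -11.218  -0.543]
```

View pics/w5.png

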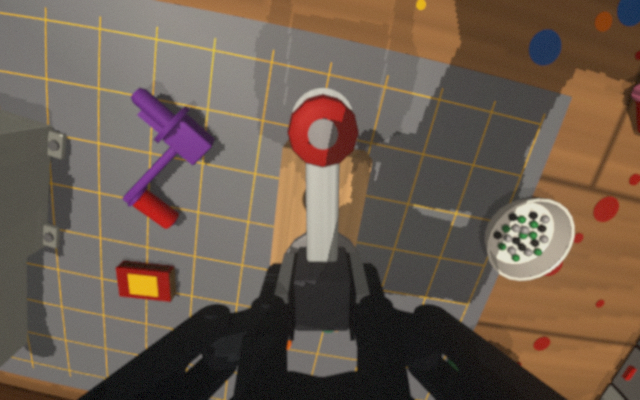

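The crank is held straight, with the knob cap at (323,132) and the arm along the tool's −z. I'll work out its offset in the grip.

```bash
python3 - <<'E'
from h import *
m=dict(np.load("w5.npz")); im=cv2.imread("pics/w5.png"); h=cv2.cvtColor(im,cv2.COLOR_BGR2HSV)
red=((h[:,:,0]<8)|(h[:,:,0]>172))&(h[:,:,1]>110)
k,s,l=blob(red,(270,80,380,180)); cap=(323,132.5); print(k,s)
e=np.array([476.3,163.7,175.9])
for z in(210,212,214):
  print(((onz(m,cap,z)-e)@R()).round(2))
b=((onz(m,(322.5,328),187)-e)@R()); print(b)
E
python3 -m creep '[[[10,0,-1.8,-0.1,0],[10,0,-3.7,-0.2,0],[10,0,-5.6,-0.3,0],[10,0,-7.5,-0.4,0],[10,0,-9.4,-0.5,0]]]'
python3 -m creep '[[[10,0,-1.2,-0.05,0],[10,0,-1.8,-0.05,0],[10,0,-1.8,-0.05,0],[10,0,-1.8,-0.05,0],[10,0,-1.8,-0.05,0]]]'
python3 - <<'E'
from h import *
s=arm.state(); print(s["ee_pos"],s["ft_force"],s["gripper_width"],np.degrees(np.arctan2(R()[1,1],R()[0,1])))
t=np.array([528.4,-169.2,78+26.7])-s["ee_pos"]; print((R().T@t/30).round(3)) 
E
```

```text
[322.36485165 130.16563417] [ 288   95   70   72 3067]
[-34.1   -0.14 -73.6 ]
[-36.1   -0.14 -73.85]
[-38.1   -0.15 -74.09]
[-11.10045241  -0.18937313  11.21174445]
clock: 13.58
ee_pos: [519.3, -117.3, 175.9]
tool_rot: [0.703, -0.072, 0.703, 0.072]
ft_force: [0.8, 0.2, -1.4]
gripper_width: 22.6
clock: 14.2
ee_pos: [528.8, -167.3, 175.9]
tool_rot: [0.703, -0.073, 0.703, 0.073]
ft_force: [0.3, 0.5, -2.3]
gripper_width: 22.6
[ 528.76692714 -167.31996595  175.88395533] [ 0.26106307  0.47060226 -2.31877697] 22.60311011514454 101.85646545451172
[ 2.373 -0.059 -0.025]
```

```bash
python3 -m creep '[[[10,0.3,-0.06,-0.045,0],[10,0.6,-0.06,-0.045,0],[10,0.9,-0.06,-0.045,0],[10,1.1,-0.06,-0.045,0],[10,1.15,-0.06,-0.045,0]]]'
python3 -m creep '[[[10,0.05,0,0,0],[10,0.1,0,0,0],[10,0.15,0,0,0],[10,0.2,0,0,0],[10,0.25,0,0,0]]]'
```

```text
clock: 14.82
ee_pos: [527.7, -170.6, 140.7]
tool_rot: [0.703, -0.072, 0.704, 0.073]
ft_force: [-0.6, -0.3, -1.3]
gripper_width: 23.1
clock: 15.45
ee_pos: [527.8, -170.5, 133.7]
tool_rot: [0.703, -0.072, 0.703, 0.073]
ft_force: [-0.5, 1.6, -1.3]
gripper_width: 23.1
```

```bash
python3 -m creep '[[[10,0,0,0,0],[10,0,0,0,0],[10,0,0,0,0],[10,0,0,0,0],[10,0,0,0,0]]]'
python3 - <<'E'
from h import *
s=arm.state(); print(s["ee_pos"],s["ft_force"],s["ft_torque"],(R().T@(np.array([528.4,-169.2,104.7])-s["ee_pos"])/30).round(3))
E
```

```text
clock: 16.08
ee_pos: [527.8, -170.5, 133.7]
tool_rot: [0.703, -0.072, 0.703, 0.073]
ft_force: [-0.7, 1.9, -3.0]
gripper_width: 22.9
[ 527.78135059 -170.54432643  133.65324537] [-0.70473711  1.89476899 -3.03713691] [ 0.48057646  0.01386972 -0.03409027] [0.965 0.039 0.03 ]
```

```bash
python3 -m creep '[[[10,0,0.02,0,0],[10,0,0.04,0,0],[10,0.08,0.04,0,0],[10,0.16,0.04,0,0],[10,0.2,0.04,0,0]]]'
python3 -m creep '[[[10,0.03,0,0,0],[10,0.06,0,0,0],[10,0.09,0,0,0],[10,0.12,0,0,0],[10,0.12,0,0,0]]]'
```

```text
clock: 16.7
ee_pos: [527.6, -169.5, 127.5]
tool_rot: [0.703, -0.072, 0.703, 0.073]
ft_force: [0.1, -0.4, -1.9]
gripper_width: 23.0
clock: 17.32
ee_pos: [527.6, -169.5, 124.0]
tool_rot: [0.703, -0.073, 0.703, 0.073]
ft_force: [-0.2, 0.1, -2.1]
gripper_width: 22.6
```

```bash
python3 -m creep '[[[10,0.03,0,0,0],[10,0.06,0,0,0],[10,0.09,0,0,0],[10,0.12,0,0,0],[10,0.15,0,0,0]]]'
python3 -m creep '[[[10,0.04,0,0,0],[10,0.08,0,0,0],[10,0.12,0,0,0],[10,0.16,0,0,0],[10,0.16,0,0,0]]]'
```

```text
clock: 17.95
ee_pos: [527.6, -169.5, 119.6]
tool_rot: [0.703, -0.073, 0.703, 0.073]
ft_force: [0.5, 0.4, -2.0]
gripper_width: 22.7
clock: 18.58
ee_pos: [527.6, -169.4, 114.7]
tool_rot: [0.703, -0.072, 0.703, 0.073]
ft_force: [0.0, 0.2, -1.6]
gripper_width: 22.9
```

```bash
python3 -m creep '[[[10,0.06,0,0,0],[10,0.12,0,0,0],[10,0.18,0,0,0],[10,0.24,0,0,0],[10,0.28,0,0,0]]]'
python3 -m creep '[[[10,0.02,0,0,0],[10,0.04,0,0,0],[10,0.05,0,0,0],[10,0.05,0,0,0],[10,0.05,0,0,0]]]'
```

```text
clock: 19.2
ee_pos: [527.6, -169.5, 106.3]
tool_rot: [0.703, -0.073, 0.703, 0.073]
ft_force: [-0.1, 0.4, -2.1]
gripper_width: 22.5
clock: 19.82
ee_pos: [527.6, -169.5, 105.0]
tool_rot: [0.703, -0.073, 0.703, 0.073]
ft_force: [-0.3, 0.1, -2.0]
gripper_width: 22.6
```

```bash
python3 -m creep '[[[10,0.01,0,0,0],[10,0.02,0,0,0],[10,0.02,0,0,0],[10,0.02,0,0,0],[10,0.02,0,0,0]]]'
python3 -m creep '[[[10,0.01,0,0,0],[10,0.02,0,0,0],[10,0.02,0,0,0],[10,0.02,0,0,0],[10,0.02,0,0,0]]]'
python3 -m creep '[[[10,0.01,0,0,0],[10,0.02,0,0,0],[10,0.02,0,0,0],[10,0.02,0,0,0],[10,0.02,0,0,0]]]'
```

```text
clock: 20.45
ee_pos: [527.6, -169.5, 104.7]
tool_rot: [0.703, -0.073, 0.703, 0.072]
ft_force: [-2.8, 0.3, 5.5]
gripper_width: 22.3
clock: 21.08
ee_pos: [527.7, -169.5, 104.7]
tool_rot: [0.704, -0.073, 0.703, 0.072]
ft_force: [-3.4, 1.3, 11.2]
gripper_width: 22.8
clock: 21.7
ee_pos: [527.7, -169.5, 104.7]
tool_rot: [0.704, -0.073, 0.703, 0.072]
ft_force: [-5.3, 3.1, 15.4]
gripper_width: 22.6
```

```bash
python3 -m creep '[[[10,-0.01,0,0,0],[10,-0.025,0,0,0],[10,-0.025,0,0,0],[10,-0.025,0,0,0],[10,-0.025,0,0,0]]]'
python3 -m creep '[[[10,0,0,0,0],[10,0,0,0,0],[10,0,0,0,0],[10,0,0,0,0],[10,0,0,0,0]]]'
python3 - <<'E'
from h import *
save("s2",snapshot("side")); m=camera_model("side"); s=arm.state(); print(s["ft_force"],s["ft_torque"],s["ee_pos"])
a=cv2.imread("pics/s2.png")[150:290,320:480]; cv2.imwrite("pics/c6.png",cv2.resize(a,None,fx=4,fy=4,interpolation=cv2.INTER_CUBIC))
E
```

```text
clock: 22.32
ee_pos: [527.6, -169.5, 104.7]
tool_rot: [0.704, -0.073, 0.703, 0.072]
ft_force: [-4.5, 1.6, 9.1]
gripper_width: 22.7
clock: 22.95
ee_pos: [527.6, -169.5, 104.7]
tool_rot: [0.704, -0.073, 0.703, 0.072]
ft_force: [-3.4, 1.4, 9.8]
gripper_width: 23.0
[-3.34786362  2.92621636  8.6668022 ] [0.29667536 0.56944084 0.02097345] [ 527.65138394 -169.50742363  104.69606743]
```

View pics/c6.png

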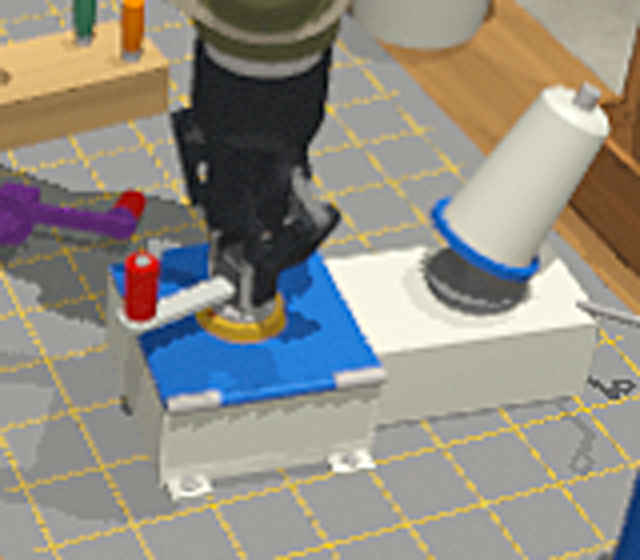

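The side view shows the cover flat and the flange down on the brass collar at about crop (243,318). The crank is still gripped. Handing in.

```bash
python3 -c "
from cell import arm
print(arm.job_done())"
```

```text
the job is handed in; nothing more can be done
None
```

The winder is ready for the grub screw: the cover is shut, the crank is fully home in the hub, and the arm is still holding it down. I handed the job in at about 23 s on the robot's clock, without letting go.

- **Cover:** I swung it shut with the closed fingers and pressed its edge with about 14 N, until the fingertips stopped at 69 mm. That matches the expected 69.5 mm for a shut cover. The wrist and side pictures show it flat with its lip over the far rim, but the tab itself can't be seen in any picture.
- **Crank:** I took the one with the dark boss, white arm and red knob from the tool block, and turned it about 23° to match the red line on the hub. The key went into the keyway without resistance.
- **Seating:** The flange stopped at 78 mm, the height of the collar top. Pressing harder did not move it further, and the side view shows it flat on the collar.
- **Last force readings:** The wrist sensor shows 9–10 N upward. Adding the roughly 2 N of held weight, the crank is pressed on with about 11 N. The force briefly read 15 N before I eased off. A sideways force of about 4 N remains.

The camera estimates of the crank's position in the grip differed by about 1 mm. The fit did not suffer from it. During the grasp the fingertips pressed lightly on the flange, at about 7 N. I saw nothing else on the bench disturbed, but did not check each item separately at the end.

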